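# Turn the key hook home and hang the locker key paddle

## Task

At the post room counter, push the red fin of the key stand's swivel hook round anticlockwise (seen from above) until the swivel has pressed the yellow sprung catch fully home; it goes stiffly, so feel for the stop and do not force it. Then take the orange key paddle out of the rack and hang it by its eye on the hook, gently, so that it hangs freely and the hook stays home against its catch. Leave the other paddles and everything else on the counter where they are.

Things in the scene. Friction and masses are not known exactly. Their poses are not given: they have to be found in the camera images.
- stand: Key stand fixed to the counter: dark round foot 124 mm across, 14 mm high, and a steel post 20 mm thick. Origin: centre of the foot's underside, on the swivel's upright turning axis. When the catch is home the hook points along the stand's -x, up to 0.55 rad either way (a hidden setting of the collar under the swivel); at the start it is 0.45 to 2.25 rad clockwise of that.
- fin (a point): Middle of the top edge of the red turning fin on the swivel, opposite the hook: an upright plate 26 mm long (34 to 60 mm from the axis), 6 mm thick, top 206 mm and lower edge 168 mm above the counter. Axes as swivel: x radial (toward the axis), y across the fin. Anticlockwise from above means moving the fin along its -y.
- hook_seat (a point): Where an eye should hang: top of the hook's arm, 48 mm from the axis, 173 mm above the counter. Axes as swivel. The arm is a level round steel bar 6 mm thick, straight from the hub (16 mm from the axis) to 70 mm. A sideways push of about 2.5 N here turns the swivel off its catch.
- hook_tip (a point): Top of the hook's upturned end, 74 mm from the axis, 183 mm above the counter: 10 mm above the arm's top; bar 6 mm thick. From the underside of the arm to the tip's top is 16 mm.
- catch (a joint): Travel of the yellow sprung catch, a plunger in a black 20 mm housing beside the hub (29 to 57 mm from the axis, top 155 mm above the counter): 0 free, 0.005 m fully home on its hard stop. The swivel's brass lug presses it in its last 0.16 rad; spring 0.6 N free, 2.6 N home (adds up to 2 N at the fin). Count 0.0038 or more as home.
- rack: Fixed wooden block 75 x 190 x 45 mm (x, y, z), origin centre of underside, with three slots 60 mm apart along its y, 32 x 10 mm and 35 mm deep, a paddle standing in each, in any order; the paddles' axes are those of the rack.
- paddle_orange: Orange rigid key paddle 40 (x) x 8 (y) x 138 (z) mm, 50 to 100 g, upright in a slot. Origin: centre of underside. Blade 30 mm wide up to z = 70; the eye, open along y, 28 mm wide, z = 70 to 100; 8 mm bar over it; grip tab 24 mm wide (x), 8 mm thick, z = 108 to 138. Hung, its y lies along the hook's arm. Keep its force on the hook under 15 N.
- eye_top (a point): Middle of the upper edge of the orange paddle's eye (z = 100 mm), which rests on the hook's arm when hung. Axes as the paddle.
- paddle_blue: Blue paddle, same shape, another box's: to be left in its slot.
- paddle_green: Green paddle, same shape: to be left in its slot.
- stamp: Rubber stamp with a wooden handle, 60 x 26 x 74 mm; leave alone. Origin: underside.
- ink_pad: Black ink pad 110 x 70 x 18 mm; leave alone. Origin: underside.
- parcel: Cardboard parcel 110 x 140 x 70 mm; leave alone. Origin: underside.
- bell: Brass counter bell 84 mm across, 58 mm high; leave alone. Origin: underside.
- mug: Blue mug 80 mm across, 90 mm high; leave alone. Origin: underside.
- letters: Bundle of letters 220 x 110 x 30 mm; leave alone. Origin: underside.
- swivel: Brass hub (32 mm across, 140 to 180 mm above the counter) with hook, fin and lug, turning on the post. Origin on its axis, 160 mm above the counter. x points out along the hook, z up; the fin is on the -x side. Dry friction of 0.13 N m holds it (about 3 N at the fin), so it stays where it is left; its end stop is hard. Keep any push on it under 15 N.
Not all that is in view belongs to the job. Several things have the shape of the paddle_orange; the one meant has the colours described above.

How it is judged:
By the outcome, as a careful person would: the job done as asked, in the order asked, and still so for the second after the job is handed in, with the robot touching nothing.
It also fails if it takes over 72 s, if anything falls off the work surface, if the arm or the gripper's body presses on something with over 40 N, if the wrist force passes 120 N, or if a joint passes its speed limit or range.

## Robot

A 6-joint arm with a two-finger parallel gripper is mounted at the origin on the work surface. World frame = base frame: x ahead of the robot, y to its left, z up, the work surface at z = 0. Lengths are in mm, angles in rad, forces in N, time in s.
With the tool pointing down it reaches from about 325 to 850 mm from the base axis. Payload 4.4 kg.
Tool frame: the origin (TCP) lies midway between the tips of the shut fingers; the grasp point (between the pads) lies 19 mm behind it; z points along the fingers, y is the direction in which the jaws open and shut (so a half turn about z gives the same grasp; the last joint's range is limited). The gripper opens to 94 mm and grips with 3 to 60 N. Pads are 16 mm wide; open, the fingers measure 119 mm over their backs; the gripper's body (75 mm by 177 mm) begins 78 mm behind the grasp point.
Start: joints at [-1.31, 0.207, 1.542, -0, 1.393, -0.15], TCP at [229.61, -527.168, 205.447] pointing down, gripper open.
Joint ranges: [-2.73, 2.73], [-0.86, 2.22], [0.23, 2.46], [-1.11, 4.25], [0.08, 2.63], [-2.82, 2.82]. Speed limits (rad/s): [2.79, 2.79, 3.14, 3.14, 3.14, 3.14].

## Interface

Orientations are given as a rotation vector (axis times angle).
In Python, from cell import r gives the robot as it stands. The module is installed in compiled form; this text tells all that it offers.
- The arm moves only by the tool apply_moves, never from a script. Its argument "deltas" is a list of rows, each an object of numbers: "jaw": the closure in counts, from 0 (fully open) to 255 (shut); "dx", "dy", "dz": the shift along the tool's x, y, z in units of 40 mm (1.0 is 40 mm); "twist": the turn about the tool's z in units of 5 degrees (1.0 is 5 degrees). In form: [{"jaw": .., "dx": .., "dy": .., "dz": .., "twist": ..}, ...]. A call has 1 to 5 rows; each row shifts and turns the commanded pose from where the row before left it, along the tool's axes as they then stand; what a row does not reach is not made up. A row lasts 1/12 s, in which the tool goes at most 41.7 mm and 7.16 degrees, less where a joint would pass 70% of its speed; a pose out of reach is approached as far as the arm can. A call is refused whole if a number of a shift passes 1 or a number of a turn 1, either way. A call with a gripper value outside its range is refused whole. The fingers move at their own pace and stop on an object; "newtons" is the grip in N (left out, the last holds). Time passes only in rows, so rows that do not move let the fingers close. It gives the time, the measured TCP pose, the force and the opening at its end, in the units of the state.
- r.read_state(): the state, without advancing time (a new reading comes with each control period).
- r.grab_frame(name): name is "side" or "top" or "wrist"; returns a dict with "pixels" (384x512x3 uint8, red, green, blue), "mtx" (3x3 intrinsics, pixels), "R" (3x3) and "t" (3): a world point X has camera coordinates R X + t. Camera axes: x right, y down, z forward; pixel columns grow to the right and rows downward; lengths in mm; the calibration is good to about 2 mm. A picture is of the moment at which its call begins. There is no depth.
- r.hand_in(): hands the job in, once; it reports no verdict.
The state is a dict: "time": time; "joint_positions": joint angles; "qvel": joint speeds; "joint_efforts": joint torques, N m; "ee_pos": TCP position; "orientation": TCP orientation; "contact_force": force on the tool from outside, world axes, zero at the start; "wrist_torque": the same for the moment, N m; "opening": finger opening in mm.
Only numpy, scipy, OpenCV 4.12 (cv2) and the standard library are available. Lean on these libraries where they do the work, as an engineer would, in place of code of your own. Each camera call takes 0.05 s, during which the arm holds its last target. There are 200 camera calls.

## Working session

There is one attempt and no reset: what is moved stays moved. The work goes in short steps, Python scripts to look and compute and a tool call to move; the robot and the scene stay as the last step left them, time stands still between calls to the robot, and variables do not carry over. Pictures are saved under pics/ and viewed, about 8 in all and at most 12, crops included, and the job is handed in when it is done.

Besides the shell and the picture viewer there is one more tool, called after "Request:" as a command line: name --argument value ..., lists and objects as JSON in quotes. apply_moves: Moves the arm, as the interface text tells. Its arguments: {"type":"object","properties":{"deltas":{"type":"array","items":{"type":"object","properties":{"jaw":{"type":"number"},"dx":{"type":"number"},"dy":{"type":"number"},"dz":{"type":"number"},"twist":{"type":"number"}}}},"newtons":{"type":"number"}},"required":["deltas"]}

```bash
mkdir -p pics; cat > h.py <<'E'
import numpy as np, cv2
from cell import r
from scipy.spatial.transform import Rotation as Ro
def snap(n,f):
    g=r.grab_frame(n); cv2.imwrite(f'pics/{f}.png',g['pixels'][:,:,::-1]); np.savez(f'pics/{f}.npz',**{k:np.array(g[k]) for k in('mtx','R','t','pixels')}); return g
def load(f): return np.load(f'pics/{f}.npz')
def ray(g,u,v):
    K,R,t=g['mtx'],g['R'],np.array(g['t']).ravel(); d=R.T@np.linalg.solve(K,[u,v,1]); return -R.T@t,d
def atz(g,u,v,z):
    c,d=ray(g,u,v); return c+d*(z-c[2])/d[2]
def proj(g,X):
    p=g['mtx']@(g['R']@np.array(X,float)+np.array(g['t']).ravel()); return p[:2]/p[2]
def tri(l):
    A=np.zeros((3,3));b=np.zeros(3)
    for g,u,v in l:
        c,d=ray(g,u,v);d=d/np.linalg.norm(d);P=np.eye(3)-np.outer(d,d);A+=P;b+=P@c
    return np.linalg.solve(A,b)
E
python3 - <<'E'
from h import *
a=snap('top','top0')['pixels'];b=snap('side','side0')['pixels']
for n in('top0','side0'):
    g=load(n);print(n,-g['R'].T@g['t'].ravel(),g['R'][2])
cv2.imwrite('pics/t0.png',cv2.resize(a[:,:,::-1],(800,600),interpolation=2));cv2.imwrite('pics/s0.png',cv2.resize(b[:,:,::-1],(800,600),interpolation=2))
s=r.read_state();print(s)
print(Ro.from_rotvec(s['orientation']).as_matrix())
E
```

```text
top0 [ 431.01489138   40.95424821 1348.68024031] [ 0.11798954  0.0132583  -0.99292632]
side0 [ 364.97085816 -953.75215969  781.88397083] [ 0.15407878  0.82791832 -0.53926893]
{'time': 0.1, 'joint_positions': array([-1.31050378e+00,  2.07350981e-01,  1.54277118e+00, -9.06407328e-06,
        1.39353126e+00, -1.50484304e-01]), 'qvel': array([-0.00092172, -0.00166006, -0.0035304 ,  0.00182313, -0.0004353 ,
        0.00092789]), 'joint_efforts': array([-2.93334469e-04, -3.71866035e+01, -2.82292771e+01,  6.99534360e-02,
        3.11177492e-02, -6.38338338e-05]), 'ee_pos': array([ 229.41648765, -526.46047925,  204.41667639]), 'orientation': array([-3.07354770e+00, -6.40302678e-01,  1.91503375e-04]), 'contact_force': array([ 0.46308118, -0.15289881, -0.69197087]), 'wrist_torque': array([ 0.05403954, -0.01028152, -0.00318064]), 'opening': 94.3474722944283}
[[ 9.16810326e-01  3.99322595e-01 -5.38986675e-04]
 [ 3.99322846e-01 -9.16808218e-01  1.98905136e-03]
 [ 3.00125738e-04 -2.03881252e-03 -9.99997877e-01]]
```

View pics/t0.png

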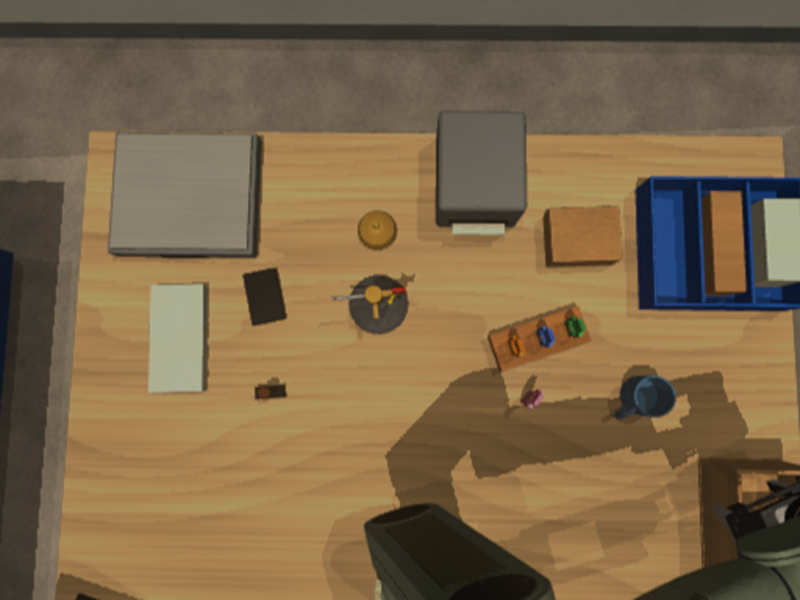

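View pics/s0.png

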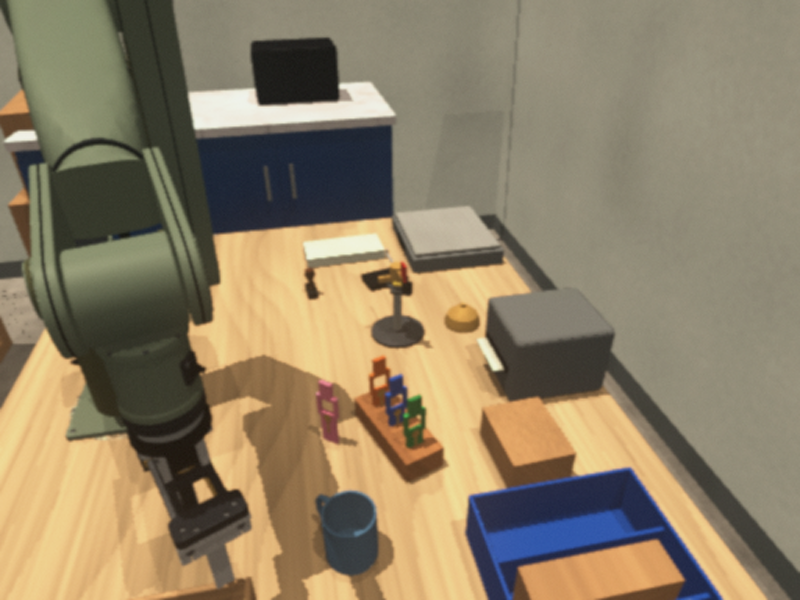

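The top view shows the stand at (378,304), with the hook pointing left and the fin right. The rack is at (540,338), holding orange (515,343), blue (546,337) and green (576,326) paddles. A pink paddle stands free at (531,399). The orange one at (515,343), or (379,380) in the side view, fits. I'll confirm it in enlarged crops.

```bash
python3 - <<'E'
from h import *
g=load('top0');p=g['pixels'][:,:,::-1]
# native coordinates = 0.64*view
a=cv2.resize(p[165:225,200:280],(800,600),interpolation=cv2.INTER_CUBIC)
b=cv2.resize(p[190:250,305:385],(800,600),interpolation=cv2.INTER_CUBIC)
cv2.imwrite('pics/c1.png',np.vstack([cv2.resize(a,(600,450))[:300*450//450*1+150-150+300],cv2.resize(b,(600,450))[:300]]))
print(atz(g,378*.64,304*.64,0),atz(g,515*.64,343*.64,120))
E
```

```text
[575.55146789 112.66646206   0.        ] [ 491.43317168 -154.18153127  120.        ]
```

View pics/c1.png

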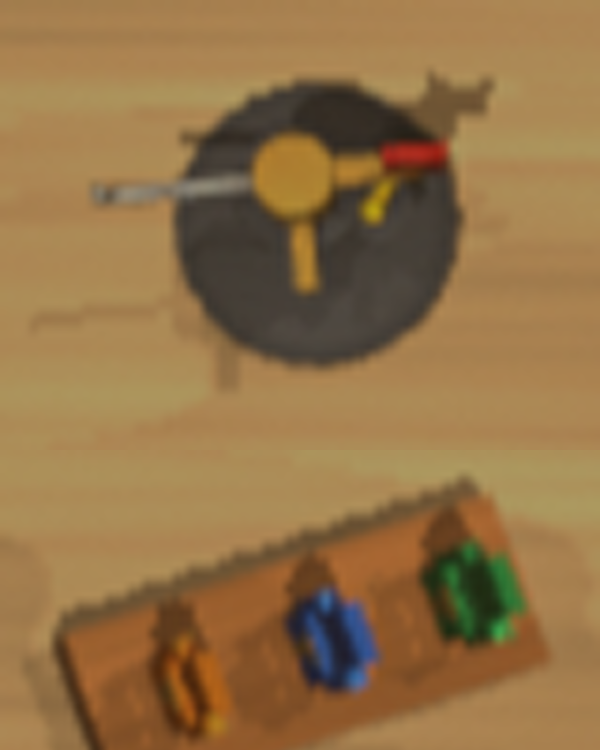

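Confirmed: the orange paddle is in the leftmost slot, at crop (190,685). Reading off crop pixels: hub top (292,175), fin (415,153), hook tip (103,193), lug (305,290), yellow plunger (375,210).

```bash
python3 - <<'E'
from h import *
g=load('top0')
def c(u,v,z,o=(200,165),y0=0): return atz(g,(u+.5)/7.5-.5+o[0],(v-y0+.5)/7.5-.5+o[1],z)
P={k:c(*v) for k,v in dict(foot=(318,223,14),hub=(292,175,180),fin=(415,153,206),tip=(103,193,183),lug=(305,290,160),pl=(375,210,155)).items()}
for k,v in P.items():
    d=v-P['hub'];print(k,v.round(1),'r',np.hypot(*d[:2]).round(1),'ang',np.degrees(np.arctan2(d[1],d[0])).round(1))
R={k:c(*v,(305,190),450) for k,v in dict(A=(62,632,45),B=(487,497,45),C=(548,657,45),otop=(188,690,138)).items()}
for k,v in R.items():print(k,v.round(1))
d=R['A']-R['B'];ang=np.arctan2(d[1],d[0]);print('rack y ang',np.degrees(ang),np.linalg.norm(d),np.linalg.norm(R['B']-R['C']))
ctr=(R['A']+R['C'])/2;print(ctr, 'slots',[(ctr+s*60*d/np.linalg.norm(d)).round(1) for s in(-1,0,1)])
s=load('side0')
cr=s['pixels'][:,:,::-1][140:320,200:300]
cv2.imwrite('pics/c2.png',np.hstack([cv2.resize(s['pixels'][155:225,225:285,::-1],(480,560),interpolation=2)]))
E
```

```text
foot [574.9 111.8  14. ] r 1.4 ang -102.2
hub [575.2 113.2 180. ] r 0.0 ang 0.0
fin [580.7  66.1 206. ] r 47.4 ang -83.3
tip [567.2 184.4 183. ] r 71.7 ang 96.4
lug [533.2 108.6 160. ] r 42.2 ang -173.8
pl [565.   82.3 155. ] r 32.5 ang -108.3
A [ 512.3 -113.7   45. ]
B [ 571.2 -292.2   45. ]
C [ 504.3 -316.3   45. ]
otop [ 484.6 -151.4  138. ]
rack y ang 108.2464798149469 187.998372057074 71.13833295445282
[ 508.30625963 -214.99490321   45.        ] slots [array([ 527.1, -272. ,   45. ]), array([ 508.3, -215. ,   45. ]), array([ 489.5, -158. ,   45. ])]
```

View pics/c2.png

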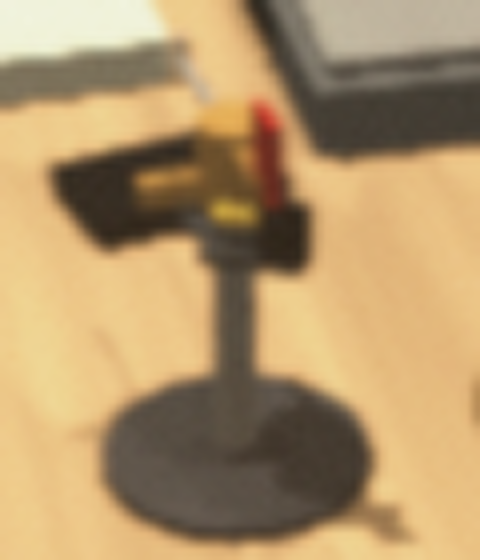

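The side crop confirms the swivel at hub height, with the lug toward the robot and the fin over the housing. The axis is about (575,113) and the fin is at -83°. I'll move behind the fin with the jaws shut.

Request:
apply_moves --deltas '[{"jaw": 255,"dx": 0.66,"dy": -0.51,"dz": -0.5},{"jaw": 255,"dx": 0.66,"dy": -0.51},{"jaw": 255,"dx": 0.66,"dy": -0.51},{"jaw": 255,"dx": 0.66,"dy": -0.51},{"jaw": 255,"dx": 0.66,"dy": -0.51}]' --newtons 20

```text
invalid input
```

Request:
apply_moves --deltas '[{"jaw": 255,"dx": 0.66,"dy": -0.51},{"jaw": 255,"dx": 0.66,"dy": -0.51},{"jaw": 255,"dx": 0.66,"dy": -0.51},{"jaw": 255,"dx": 0.66,"dy": -0.51},{"jaw": 255,"dx": 0.66,"dy": -0.51}]'

```text
invalid input
```

Request:
apply_moves --deltas '[{"jaw": 255,"dx": 0.66,"dy": -0.51},{"jaw": 255,"dx": 0.66,"dy": -0.51},{"jaw": 255,"dx": 0.66,"dy": -0.51},{"jaw": 255,"dx": 0.66,"dy": -0.51},{"jaw": 255,"dx": 0.4,"dy": -0.4}]'

```text
invalid input
```

Request:
apply_moves --deltas '[{"jaw": 255,"dx": 0.66,"dy": -0.51,"dz": -0.5,"twist": 0},{"jaw": 255,"dx": 0.66,"dy": -0.51,"dz": 0,"twist": 0},{"jaw": 255,"dx": 0.66,"dy": -0.51,"dz": 0,"twist": 0},{"jaw": 255,"dx": 0.66,"dy": -0.51,"dz": 0,"twist": 0},{"jaw": 255,"dx": 0.66,"dy": -0.51,"dz": 0,"twist": 0}]' --newtons 20

```text
time: 0.52
ee_pos: [310.2, -379.3, 225.0]
orientation: [-3.075, -0.64, 0.0]
contact_force: [0.6, 0.2, -0.0]
opening: 64.1
```

Request:
apply_moves --deltas '[{"jaw": 255,"dx": 0.66,"dy": -0.51,"dz": 0,"twist": 0},{"jaw": 255,"dx": 0.66,"dy": -0.51,"dz": 0,"twist": 0},{"jaw": 255,"dx": 0.66,"dy": -0.51,"dz": 0,"twist": 0},{"jaw": 255,"dx": 0.66,"dy": -0.51,"dz": 0,"twist": 0},{"jaw": 255,"dx": 0.66,"dy": -0.51,"dz": 0,"twist": 0}]'

```text
time: 0.93
ee_pos: [390.4, -232.9, 225.1]
orientation: [-3.075, -0.64, 0.0]
contact_force: [0.8, -0.5, -0.5]
opening: 30.6
```

Request:
apply_moves --deltas '[{"jaw": 255,"dx": 0.66,"dy": -0.51,"dz": 0,"twist": 0},{"jaw": 255,"dx": 0.66,"dy": -0.51,"dz": 0,"twist": 0},{"jaw": 255,"dx": 0.66,"dy": -0.51,"dz": 0,"twist": 0},{"jaw": 255,"dx": 0.66,"dy": -0.51,"dz": 0,"twist": 0},{"jaw": 255,"dx": 0.4,"dy": -0.4,"dz": 0,"twist": 0}]'

```text
time: 1.35
ee_pos: [463.5, -94.1, 225.1]
orientation: [-3.074, -0.643, -0.0]
contact_force: [0.0, 0.8, 0.2]
opening: 0.3
```

Request:
apply_moves --deltas '[{"jaw": 255,"dx": 0.71,"dy": -0.545,"dz": 0,"twist": 0},{"jaw": 255,"dx": 0.71,"dy": -0.545,"dz": 0,"twist": 0},{"jaw": 255,"dx": 0.71,"dy": -0.545,"dz": 0,"twist": 0},{"jaw": 255,"dx": 0.71,"dy": -0.545,"dz": 0,"twist": 0},{"jaw": 255,"dx": 0.71,"dy": -0.545,"dz": 0,"twist": 0}]'

```text
time: 1.77
ee_pos: [549.5, 61.7, 224.9]
orientation: [-3.075, -0.641, 0.001]
contact_force: [0.6, -0.2, -0.9]
opening: 0.5
```

Request:
apply_moves --deltas '[{"jaw": 255,"dx": 0,"dy": 0,"dz": 0,"twist": 0.85},{"jaw": 255,"dx": 0,"dy": 0,"dz": 0.25,"twist": 0.85},{"jaw": 255,"dx": 0,"dy": 0,"dz": 0.25,"twist": 0.8},{"jaw": 255,"dx": 0,"dy": 0,"dz": 0.25,"twist": 0.8},{"jaw": 255,"dx": 0,"dy": 0,"dz": 0.25,"twist": 0}]'

```text
time: 2.18
ee_pos: [548.9, 60.2, 184.4]
orientation: [-3.136, -0.192, 0.002]
contact_force: [-0.9, 0.1, 0.4]
opening: 0.3
```

```bash
python3 - <<'E'
from h import *
a=snap('wrist','w1')['pixels'];s=r.read_state();print(s['ee_pos'],s['contact_force'],Ro.from_rotvec(s['orientation']).as_matrix()[:,0])
b=snap('top','top1')['pixels'][140:260,180:340]
cv2.imwrite('pics/w1v.png',np.vstack([cv2.resize(a,(400,300)),cv2.resize(b,(400,300),interpolation=2)])[:,:,::-1])
E
```

```text
[547.34423645  60.12200223 181.95138421] [-0.95360992 -0.01087618 -0.45271056] [ 0.99226013  0.12406796 -0.005194  ]
```

View pics/w1v.png

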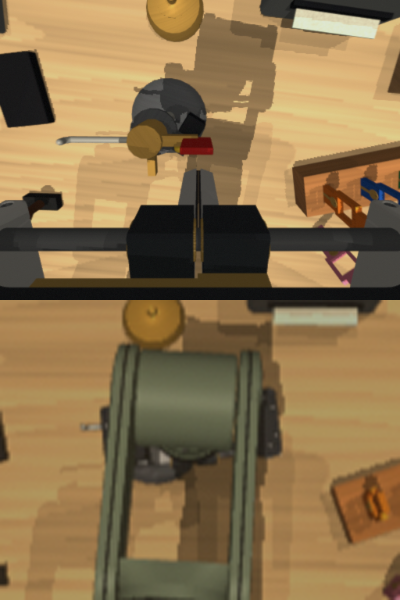

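The wrist view shows the shut fingers at (198,180) squarely behind the red fin at (197,146). I'll approach to contact.

Request:
apply_moves --deltas '[{"jaw": 255,"dx": 0.2,"dy": 0,"dz": 0,"twist": 0},{"jaw": 255,"dx": 0.2,"dy": 0,"dz": 0,"twist": 0},{"jaw": 255,"dx": 0.05,"dy": 0,"dz": 0,"twist": 0},{"jaw": 255,"dx": 0.05,"dy": 0,"dz": 0,"twist": 0},{"jaw": 255,"dx": 0.05,"dy": 0,"dz": 0,"twist": 0}]'

```text
time: 2.7
ee_pos: [571.0, 62.3, 186.0]
orientation: [3.135, 0.193, -0.002]
contact_force: [-4.9, -2.1, 2.8]
opening: 0.7
```

Request:
apply_moves --deltas '[{"jaw": 255,"dx": 0.05,"dy": 0,"dz": 0,"twist": 0},{"jaw": 255,"dx": 0.05,"dy": 0,"dz": 0,"twist": 0},{"jaw": 255,"dx": 0,"dy": 0,"dz": 0,"twist": 0}]'

```text
time: 2.95
ee_pos: [575.5, 63.0, 185.7]
orientation: [3.135, 0.193, 0.001]
contact_force: [-3.4, -0.7, 2.1]
opening: 0.6
```

Request:
apply_moves --deltas '[{"jaw": 255,"dx": 0.065,"dy": 0.011,"dz": 0,"twist": -0.6},{"jaw": 255,"dx": 0.065,"dy": 0.011,"dz": 0,"twist": -0.6},{"jaw": 255,"dx": 0.065,"dy": 0.011,"dz": 0,"twist": -0.6},{"jaw": 255,"dx": 0.065,"dy": 0.011,"dz": 0,"twist": -0.6},{"jaw": 255,"dx": 0.065,"dy": 0.011,"dz": 0,"twist": -0.6}]'

```text
time: 3.37
ee_pos: [587.8, 64.2, 185.3]
orientation: [-3.082, -0.605, 0.002]
contact_force: [-3.4, -1.1, 1.9]
opening: 0.3
```

Request:
apply_moves --deltas '[{"jaw": 255,"dx": 0.065,"dy": 0.011,"dz": 0,"twist": -0.6},{"jaw": 255,"dx": 0.065,"dy": 0.011,"dz": 0,"twist": -0.6},{"jaw": 255,"dx": 0.065,"dy": 0.011,"dz": 0,"twist": -0.6},{"jaw": 255,"dx": 0.065,"dy": 0.011,"dz": 0,"twist": -0.6},{"jaw": 255,"dx": 0.065,"dy": 0.011,"dz": 0,"twist": -0.6}]'

```text
time: 3.78
ee_pos: [600.0, 68.3, 184.9]
orientation: [-2.977, -1.002, 0.003]
contact_force: [-4.7, -1.1, 2.1]
opening: 0.7
```

```bash
python3 - <<'E'
from h import *
a=snap('wrist','w2')['pixels'];s=r.read_state();print(s['ee_pos'],s['contact_force'],s['wrist_torque'],Ro.from_rotvec(s['orientation']).as_matrix()[:,0])
cv2.imwrite('pics/w2v.png',cv2.resize(a[80:280,100:350],(750,600),interpolation=2)[:,:,::-1])
E
```

```text
[600.36567731  68.46336207 184.89607118] [-3.67738547 -0.24325618  1.25385776] [-0.11562723  0.60897366  0.07890453] [ 0.79553235  0.60591033 -0.00097892]
```

View pics/w2v.png

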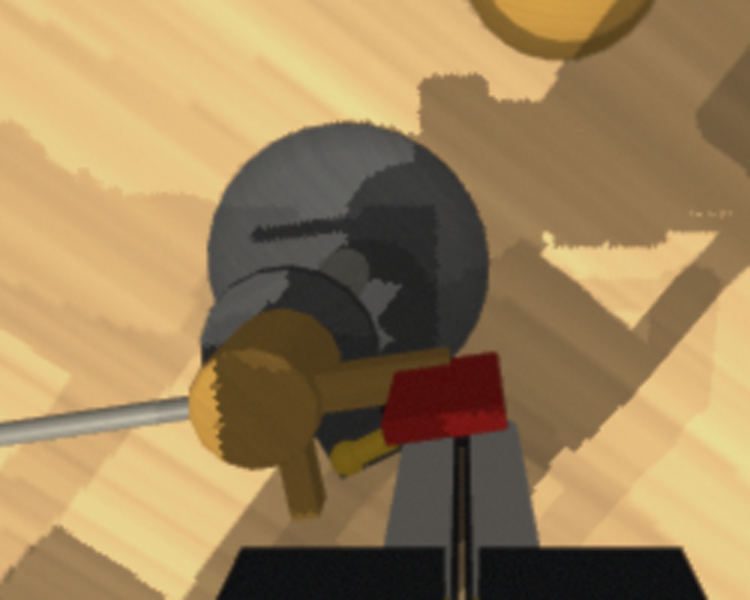

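The crop shows the fin at (450,395) pushed and running about 9° ahead of the fingers. The lug tip at (310,505) is about 8 mm short of the yellow plunger at (345,460). I'll square the fingers to the fin and keep going more slowly.

Request:
apply_moves --deltas '[{"jaw": 255,"dx": 0.04,"dy": 0,"dz": 0,"twist": -0.85},{"jaw": 255,"dx": 0.04,"dy": 0,"dz": 0,"twist": -0.85},{"jaw": 255,"dx": 0.043,"dy": 0.008,"dz": 0,"twist": -0.4},{"jaw": 255,"dx": 0.043,"dy": 0.008,"dz": 0,"twist": -0.4},{"jaw": 255,"dx": 0.0,"dy": 0,"dz": 0,"twist": 0}]'

```text
time: 4.25
ee_pos: [606.3, 71.6, 185.0]
orientation: [2.852, 1.315, -0.0]
contact_force: [-2.3, -2.9, -0.7]
opening: 0.5
```

```bash
cat >> h.py <<'E'
def st(n=0):
    s=r.read_state();M=Ro.from_rotvec(s['orientation']).as_matrix();f=s['contact_force']
    print(s['ee_pos'].round(1),'psi',np.degrees(np.arctan2(M[1,0],M[0,0])).round(1),'F',f.round(1),'Ftool',(M.T@f).round(1),'Tq',s['wrist_torque'].round(2),'op',s['opening'],'t',s['time'],'q',s['joint_positions'].round(2))
E
python3 -c "
from h import *
st()
snap('wrist','w3')
"
```

```text
[606.3  71.6 185. ] psi 49.5 F [-2.3 -2.9 -0.7] Ftool [-3.7  0.1  0.7] Tq [-0.61  0.26 -0.03] op 0.4522201935823512 t 4.25 q [-0.02  0.3   1.47 -0.    1.37  0.68]
```

Request:
apply_moves --deltas '[{"jaw": 255,"dx": 0.043,"dy": 0.008,"dz": 0,"twist": -0.4},{"jaw": 255,"dx": 0.043,"dy": 0.008,"dz": 0,"twist": -0.4},{"jaw": 255,"dx": 0.0,"dy": 0,"dz": 0,"twist": 0}]'

```text
time: 4.55
ee_pos: [608.9, 73.7, 185.1]
orientation: [2.805, 1.413, -0.001]
contact_force: [-0.9, -3.9, -0.3]
opening: 0.4
```

Request:
apply_moves --deltas '[{"jaw": 255,"dx": 0.043,"dy": 0.008,"dz": 0,"twist": -0.4},{"jaw": 255,"dx": 0.0,"dy": 0,"dz": 0,"twist": 0}]'

```text
time: 4.72
ee_pos: [610.1, 74.9, 185.1]
orientation: [2.78, 1.461, -0.001]
contact_force: [-1.1, -4.3, -1.0]
opening: 0.2
```

```bash
python3 -c "
from h import *
st()
a=snap('wrist','w4')['pixels']
cv2.imwrite('pics/w4v.png',cv2.resize(a[130:280,100:300],(800,600),interpolation=2)[:,:,::-1])
"
```

```text
[610.1  74.9 185.1] psi 55.5 F [-1.1 -4.3 -1. ] Ftool [-4.2  1.5  1. ] Tq [-0.87  0.18  0.02] op 0.21358408645110163 t 4.7167 q [-0.02  0.31  1.46 -0.    1.37  0.59]
```

View pics/w4v.png

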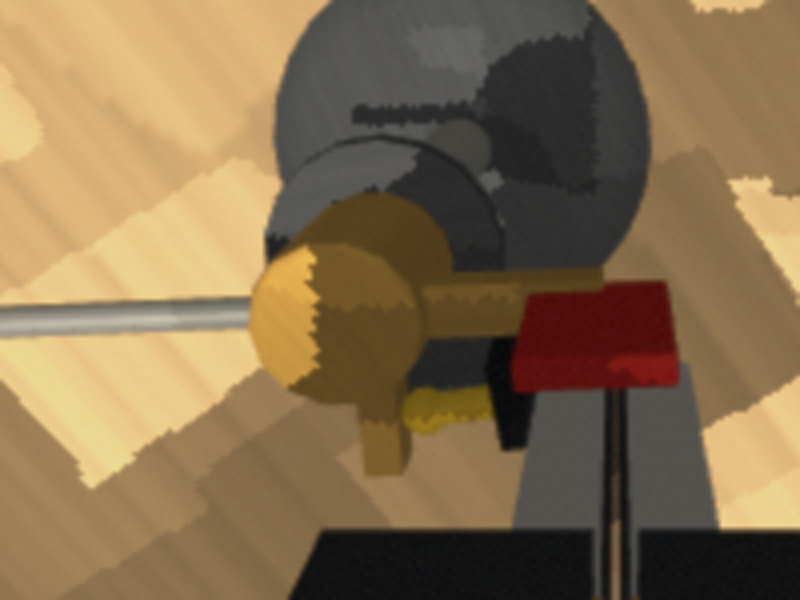

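The lug at (385,440) is just touching the plunger at (430,410). About 9° of compression is left, so I'll use fine steps and watch the force.

Request:
apply_moves --deltas '[{"jaw": 255,"dx": 0.022,"dy": 0.003,"dz": 0,"twist": -0.22},{"jaw": 255,"dx": 0.022,"dy": 0.003,"dz": 0,"twist": -0.22},{"jaw": 255,"dx": 0.022,"dy": 0.003,"dz": 0,"twist": -0.22},{"jaw": 255,"dx": 0.022,"dy": 0.003,"dz": 0,"twist": -0.22},{"jaw": 255,"dx": 0.0,"dy": 0,"dz": 0,"twist": 0}]'

```text
time: 5.18
ee_pos: [612.7, 77.4, 185.1]
orientation: [2.72, 1.568, -0.0]
contact_force: [0.3, -5.7, -2.5]
opening: 0.6
```

Request:
apply_moves --deltas '[{"jaw": 255,"dx": 0.022,"dy": 0.003,"dz": 0,"twist": -0.22},{"jaw": 255,"dx": 0.022,"dy": 0.003,"dz": 0,"twist": -0.22},{"jaw": 255,"dx": 0.0,"dy": 0,"dz": 0,"twist": 0}]'

```text
time: 5.43
ee_pos: [613.8, 78.6, 185.1]
orientation: [2.69, 1.619, -0.0]
contact_force: [-0.1, -6.2, -2.4]
opening: -0.0
```

```bash
python3 -c "
from h import *
st()"
```

```text
[613.8  78.6 185.1] psi 62.1 F [-0.1 -6.2 -2.4] Ftool [-5.5  2.8  2.4] Tq [-1.09 -0.06  0.02] op -0.013892871715334569 t 5.4333 q [-0.01  0.31  1.45 -0.    1.38  0.48]
```

Request:
apply_moves --deltas '[{"jaw": 255,"dx": 0.015,"dy": 0.002,"dz": 0,"twist": -0.15},{"jaw": 255,"dx": 0.015,"dy": 0.002,"dz": 0,"twist": -0.15},{"jaw": 255,"dx": 0.0,"dy": 0,"dz": 0,"twist": 0}]'

```text
time: 5.68
ee_pos: [614.6, 79.4, 185.1]
orientation: [2.668, 1.654, -0.0]
contact_force: [1.2, -4.6, -2.7]
opening: 0.5
```

```bash
python3 -c "
from h import *
st()
a=snap('wrist','w5')['pixels']
cv2.imwrite('pics/w5v.png',cv2.resize(a[130:280,100:300],(800,600),interpolation=2)[:,:,::-1])
"
```

```text
[614.6  79.4 185.1] psi 63.6 F [ 1.2 -4.6 -2.7] Ftool [-3.5  3.1  2.7] Tq [-1.18 -0.12  0.05] op 0.4925699938695136 t 5.6833 q [-0.01  0.32  1.45 -0.    1.38  0.45]
```

View pics/w5v.png

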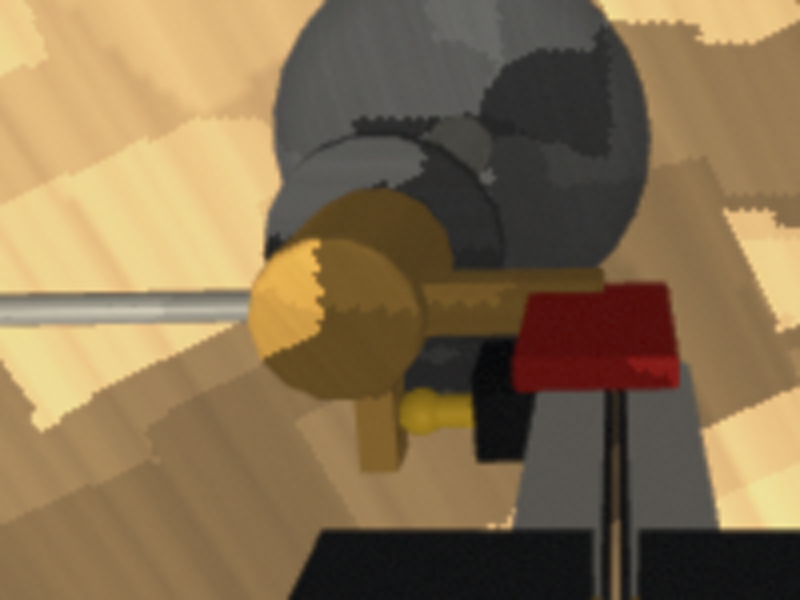

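The plunger has gone in about 2.4 mm: its exposed length is (403–475) against (405–490) before. I'll continue.

Request:
apply_moves --deltas '[{"jaw": 255,"dx": 0.015,"dy": 0.002,"dz": 0,"twist": -0.15},{"jaw": 255,"dx": 0.015,"dy": 0.002,"dz": 0,"twist": -0.15},{"jaw": 255,"dx": 0.0,"dy": 0,"dz": 0,"twist": 0}]'

```text
time: 5.98
ee_pos: [615.2, 80.1, 185.1]
orientation: [2.646, 1.688, -0.001]
contact_force: [0.8, -7.1, -2.5]
opening: 0.6
```

Request:
apply_moves --deltas '[{"jaw": 255,"dx": 0.015,"dy": 0.002,"dz": 0,"twist": -0.15},{"jaw": 255,"dx": 0.0,"dy": 0,"dz": 0,"twist": 0}]'

```text
time: 6.15
ee_pos: [615.5, 80.3, 185.1]
orientation: [2.635, 1.705, -0.002]
contact_force: [-0.5, -7.6, -3.0]
opening: 0.3
```

```bash
python3 -c "
from h import *
st()"
```

```text
[615.5  80.3 185.1] psi 65.8 F [-0.5 -7.6 -3. ] Ftool [-7.1  2.6  3. ] Tq [-1.34 -0.02 -0.05] op 0.3331275574177455 t 6.15 q [-0.01  0.32  1.45 -0.    1.38  0.41]
```

Request:
apply_moves --deltas '[{"jaw": 255,"dx": 0.015,"dy": 0.002,"dz": 0,"twist": -0.1},{"jaw": 255,"dx": 0.0,"dy": 0,"dz": 0,"twist": 0}]'

```text
time: 6.32
ee_pos: [615.6, 80.5, 185.1]
orientation: [2.628, 1.716, -0.003]
contact_force: [-1.0, -8.1, -1.5]
opening: 0.3
```

```bash
python3 -c "
from h import *
st()
g=snap('wrist','w6');st()
"
```

```text
[615.6  80.5 185.1] psi 66.3 F [-1.  -8.1 -1.5] Ftool [-7.8  2.3  1.6] Tq [-1.52  0.1  -0.05] op 0.3196412313861294 t 6.3167 q [-0.01  0.32  1.44 -0.    1.38  0.41]
[615.6  80.5 185.1] psi 66.3 F [-0.9 -8.2 -2.5] Ftool [-7.9  2.4  2.5] Tq [-1.51  0.05  0.01] op 0.4701287715487217 t 6.3667 q [-0.01  0.32  1.44 -0.    1.38  0.41]
```

```bash
python3 -c "
from h import *
for n in('w3','w4','w5','w6'):
    p=load(n)['pixels'][222:244,190:240].astype(int)
    m=(p[...,0]>110)&(p[...,1]>90)&(p[...,2]<40)&(p[...,1]>.78*p[...,0])
    ys,xs=np.nonzero(m);print(n,len(xs),xs.min()+190,xs.max()+190,ys.min()+222,ys.max()+222)
    y=int(np.median(ys));print([tuple(p[y,x]) for x in range(6,38)])
"
```

```text
w3 66 205 224 227 237
[(np.int64(94), np.int64(71), np.int64(35)), (np.int64(92), np.int64(69), np.int64(31)), (np.int64(91), np.int64(69), np.int64(32)), (np.int64(80), np.int64(60), np.int64(27)), (np.int64(75), np.int64(56), np.int64(26)), (np.int64(77), np.int64(59), np.int64(27)), (np.int64(82), np.int64(65), np.int64(27)), (np.int64(105), np.int64(83), np.int64(20)), (np.int64(112), np.int64(88), np.int64(19)), (np.int64(114), np.int64(89), np.int64(21)), (np.int64(116), np.int64(91), np.int64(24)), (np.int64(117), np.int64(94), np.int64(24)), (np.int64(117), np.int64(93), np.int64(25)), (np.int64(116), np.int64(92), np.int64(24)), (np.int64(113), np.int64(90), np.int64(23)), (np.int64(115), np.int64(92), np.int64(23)), (np.int64(118), np.int64(93), np.int64(24)), (np.int64(118), np.int64(94), np.int64(24)), (np.int64(117), np.int64(93), np.int64(23)), (np.int64(117), np.int64(93), np.int64(25)), (np.int64(117), np.int64(93), np.int64(25)), (np.int64(116), np.int64(92), np.int64(23)), (np.int64(115), np.int64(91), np.int64(24)), (np.int64(115), np.int64(92), np.int64(24)), (np.
[... 4050 characters left out ...]
7), np.int64(125), np.int64(34)), (np.int64(157), np.int64(125), np.int64(33)), (np.int64(158), np.int64(126), np.int64(34)), (np.int64(151), np.int64(121), np.int64(34)), (np.int64(102), np.int64(83), np.int64(26)), (np.int64(36), np.int64(31), np.int64(18)), (np.int64(17), np.int64(17), np.int64(17)), (np.int64(15), np.int64(15), np.int64(17)), (np.int64(15), np.int64(15), np.int64(16)), (np.int64(17), np.int64(16), np.int64(17)), (np.int64(17), np.int64(18), np.int64(17)), (np.int64(18), np.int64(18), np.int64(17)), (np.int64(17), np.int64(19), np.int64(18)), (np.int64(15), np.int64(17), np.int64(16)), (np.int64(19), np.int64(19), np.int64(21)), (np.int64(16), np.int64(15), np.int64(15))]
```

Request:
apply_moves --deltas '[{"jaw": 255,"dx": 0.02,"dy": 0,"dz": 0,"twist": 0},{"jaw": 255,"dx": 0.0,"dy": 0,"dz": 0,"twist": 0}]'

```text
time: 6.53
ee_pos: [615.7, 80.7, 185.1]
orientation: [2.627, 1.715, -0.005]
contact_force: [-2.1, -9.9, -0.7]
opening: 0.7
```

```bash
python3 -c "
from h import *
st()
g=snap('wrist','w7');st()
for n in('w6','w7'):
  for y in (231,232,233):print(load(n)['pixels'][y,196:220,0])
"
```

```text
[615.7  80.7 185.1] psi 66.3 F [-2.1 -9.9 -0.7] Ftool [-9.9  2.1  0.8] Tq [-1.72  0.14 -0.04] op 0.6599065943548896 t 6.5333 q [-0.01  0.32  1.44 -0.    1.38  0.41]
[615.7  80.7 185.1] psi 66.3 F [-0.9 -9.2 -1.5] Ftool [-8.8  2.9  1.5] Tq [-1.75  0.21  0.01] op 0.4902159070958446 t 6.5833 q [-0.01  0.32  1.44 -0.    1.38  0.41]
[128 117 101 124 136 143 148 150 153 151 149 145 146 148 147 147 147 147
 146 137  98  37  18  16]
[128 118 104 129 140 148 154 160 160 158 154 150 157 159 159 158 157 157
 158 151 102  36  17  15]
[128 123 104 133 144 151 156 163 167 164 157 154 161 163 163 163 162 163
 163 158 119  42  18  18]
[129 123  99 121 134 141 147 150 151 149 148 144 144 144 145 145 145 144
 142 135  92  35  13  17]
[128 123 100 128 139 146 152 158 159 157 153 150 154 158 158 157 157 156
 156 148  98  36  18  17]
[127 124 100 129 143 150 155 162 167 162 157 154 160 163 163 162 162 162
 163 157 117  43  17  14]
```

The plunger did not move further while the force rose to 9–10 N, so the hook is on its hard stop. I'll back off, lift, turn and head for the rack.

Request:
apply_moves --deltas '[{"jaw": 255,"dx": -0.06,"dy": 0,"dz": 0,"twist": 0},{"jaw": 255,"dx": -0.26,"dy": 0,"dz": 0,"twist": 0},{"jaw": 255,"dx": -0.3,"dy": 0,"dz": -0.3,"twist": 0},{"jaw": 255,"dx": 0,"dy": 0,"dz": -0.6,"twist": 0},{"jaw": 255,"dx": 0,"dy": 0,"dz": -0.6,"twist": 0}]'

```text
time: 7.0
ee_pos: [604.9, 60.4, 246.2]
orientation: [-2.628, -1.717, 0.0]
contact_force: [0.6, -0.2, 0.4]
opening: 0.3
```

Request:
apply_moves --deltas '[{"jaw": 147,"dx": 0,"dy": 0,"dz": 0,"twist": 0.96},{"jaw": 147,"dx": 0,"dy": 0,"dz": 0,"twist": 0.96},{"jaw": 147,"dx": 0,"dy": 0,"dz": 0,"twist": 0.96},{"jaw": 147,"dx": 0,"dy": 0,"dz": 0,"twist": 0.96},{"jaw": 147,"dx": 0,"dy": 0,"dz": 0,"twist": 0.96}]'

```text
time: 7.42
ee_pos: [606.1, 60.9, 247.3]
orientation: [-2.931, -1.129, -0.005]
contact_force: [0.2, -1.5, 0.5]
opening: 30.5
```

Request:
apply_moves --deltas '[{"jaw": 147,"dx": 0,"dy": 0,"dz": 0,"twist": 0.96},{"jaw": 147,"dx": 0,"dy": 0,"dz": 0,"twist": 0.96},{"jaw": 147,"dx": 0,"dy": 0,"dz": 0,"twist": 0.96},{"jaw": 147,"dx": 0,"dy": 0,"dz": 0,"twist": 0.96},{"jaw": 147,"dx": 0,"dy": 0,"dz": 0,"twist": 0.96}]'

```text
time: 7.83
ee_pos: [606.1, 60.9, 247.2]
orientation: [-3.101, -0.495, -0.004]
contact_force: [0.2, -0.4, 0.5]
opening: 40.0
```

Request:
apply_moves --deltas '[{"jaw": 147,"dx": -0.56,"dy": 0.516,"dz": 0,"twist": 0},{"jaw": 147,"dx": -0.56,"dy": 0.516,"dz": 0,"twist": 0},{"jaw": 147,"dx": -0.56,"dy": 0.516,"dz": 0,"twist": 0},{"jaw": 147,"dx": -0.56,"dy": 0.516,"dz": 0,"twist": 0},{"jaw": 147,"dx": -0.56,"dy": 0.516,"dz": 0,"twist": 0}]'

```text
time: 8.25
ee_pos: [531.7, -73.3, 247.1]
orientation: [-3.101, -0.502, -0.005]
contact_force: [0.6, -0.4, -0.1]
opening: 39.9
```

Request:
apply_moves --deltas '[{"jaw": 147,"dx": -0.56,"dy": 0.516,"dz": 0,"twist": 0},{"jaw": 147,"dx": -0.56,"dy": 0.516,"dz": 0,"twist": 0},{"jaw": 147,"dx": 0,"dy": 0,"dz": 0,"twist": 0}]'

```text
time: 8.5
ee_pos: [500.9, -129.7, 247.1]
orientation: [3.1, 0.493, 0.003]
contact_force: [0.9, -0.8, 0.2]
opening: 40.3
```

```bash
python3 -c "
from h import *
st()
a=snap('wrist','w8')['pixels'];g=snap('top','top2')['pixels'];b=cv2.resize(g[165:225,200:280],(400,300),interpolation=2)
cv2.imwrite('pics/v8.png',np.vstack([cv2.resize(a,(400,300)),b])[:,:,::-1])
w=load('w8');print(-w['R'].T@w['t'].ravel(),w['R'])
"
```

```text
[ 500.9 -129.7  247.1] psi 18.1 F [ 0.9 -0.8  0.2] Ftool [ 0.6  1.1 -0.2] Tq [ 0.   -0.03 -0.05] op 40.30079193932649 t 8.5 q [-0.42  0.05  1.63 -0.    1.46  0.84]
[ 575.85394859 -104.00402927  424.79669238] [[ 0.30948575 -0.95089914  0.00306608]
 [-0.91629728 -0.29735895  0.2682852 ]
 [-0.25420044 -0.08583989 -0.96333465]]
```

View pics/v8.png

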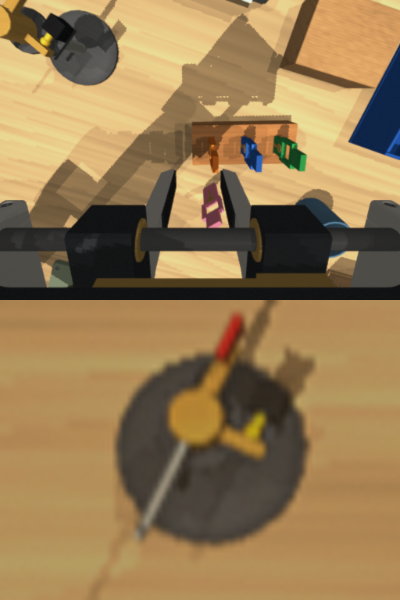

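The wrist view shows the open jaws near the rack, with the orange tab at (214,148). The top view shows the hook now pointing down-left, its tip at (139,535), and the lug pressed on the yellow catch. I'll enlarge both.

```bash
python3 -c "
from h import *
a=load('w8')['pixels'][140:230,235:345];b=load('top2')['pixels'][165:220,220:255]
A=cv2.resize(a,(440,360),interpolation=2);B=cv2.resize(b,(350,550),interpolation=2)
C=np.zeros((550,800,3),np.uint8);C[:360,:440]=A;C[:,450:]=B
s=load('side0')['pixels'][220:275,225:280];C[362:550,:188]=cv2.resize(s,(188,188),interpolation=2)
cv2.imwrite('pics/v9.png',C[:,:,::-1])
"
```

```text
(no output)
```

View pics/v9.png

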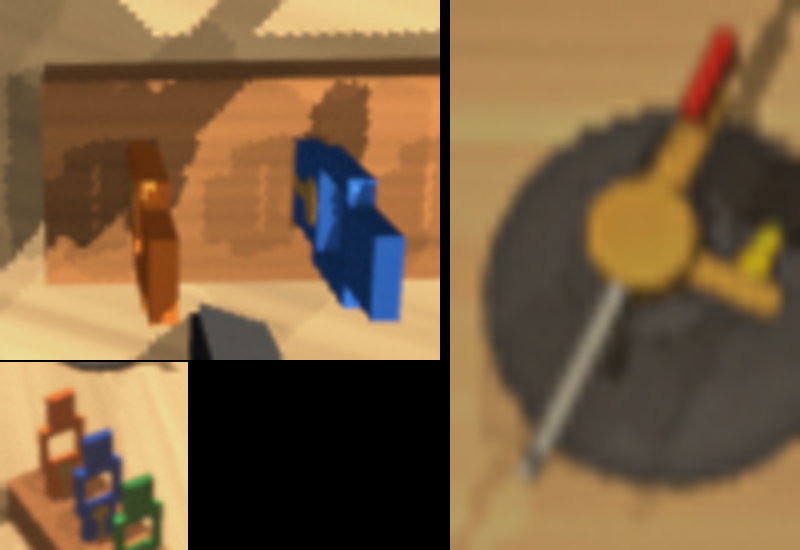

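In the wrist crop the orange tab's top face spans (150–178, 238–322), centred at (164,280). In the top crop the hub is at (641,232), the hook tip at (530,465) and the fin at (710,73).

```bash
python3 -c "
from h import *
w=load('w8');t=load('top2');s=load('side0');t0=load('top0')
f=lambda u,v,k,o:((u+.5)/k-.5+o[0],(v+.5)/k-.5+o[1])
wp=f(164,280,4,(235,140));print('tab wrist',atz(w,*wp,148))
for c in [(150,238),(178,238),(178,320),(152,322)]:print(atz(w,*f(*c,4,(235,140)),148).round(1))
print('blue ctr',atz(w,*f(385,278,4,(235,140)),148).round(1))
sp=f(60,31,188/55,(225,220));print('tab side',atz(s,*sp,148));
tp=f(188,240,7.5,(305,190));print('tab top',atz(t0,*tp,148))
print('tri',tri([(w,*wp),(s,*sp)]))
print('rackL',[atz(w,*f(*c,4,(235,140)),45).round(1) for c in((45,80),(45,283),(440,73))])
H={}
for n,c,z in(('tip',(80,465),183),('hub',(191,232),180),('fin',(260,73),206)):
    H[n]=atz(t,*f(*c,10,(220,165)),z);print(n,H[n].round(1))
d=H['tip']-H['hub'];print('ang',np.degrees(np.arctan2(d[1],d[0])),np.hypot(*d[:2]))
d=H['tip']-H['fin'];print('ang tip-fin',np.degrees(np.arctan2(d[1],d[0])),np.hypot(*d[:2]))
"
```

```text
tab wrist [ 488.9862251  -158.04682729  148.        ]
[ 498.9 -150.7  148. ]
[ 501.2 -157.7  148. ]
[ 479.4 -165.4  148. ]
[ 476.7 -158.9  148. ]
blue ctr [ 507.7 -213.9  148. ]
tab side [ 486.48014508 -159.1778755   148.        ]
tab top [ 484.15883093 -149.78475367  148.        ]
tri [ 487.59398236 -158.04576361  146.62881167]
rackL [array([ 513.5, -114.5,   45. ]), array([ 442.1, -137.1,   45. ]), array([ 558.2, -244.2,   45. ])]
tip [508.8 142.7 183. ]
hub [575.6 112.7 180. ]
fin [617.4  92.7 206. ]
ang 155.89814670050578 73.26261733993344
ang tip-fin 155.28689170595905 119.55500165302482
```

Request:
apply_moves --deltas '[{"jaw": 147,"dx": -0.515,"dy": 0.576,"dz": 0,"twist": 0},{"jaw": 147,"dx": 0,"dy": 0,"dz": 0.8,"twist": 0},{"jaw": 147,"dx": 0,"dy": 0,"dz": 0.8,"twist": 0},{"jaw": 147,"dx": 0,"dy": 0,"dz": 0.8,"twist": 0},{"jaw": 147,"dx": 0,"dy": 0,"dz": 0.3,"twist": 0}]'

```text
time: 9.02
ee_pos: [488.2, -151.5, 133.5]
orientation: [-3.096, -0.503, 0.007]
contact_force: [-0.9, -0.0, -0.1]
opening: 39.8
```

Request:
apply_moves --deltas '[{"jaw": 147,"dx": 0,"dy": 0,"dz": 0.3,"twist": 0},{"jaw": 147,"dx": 0,"dy": 0,"dz": 0.125,"twist": 0},{"jaw": 147,"dx": 0,"dy": 0,"dz": 0,"twist": 0}]'

```text
time: 9.27
ee_pos: [490.1, -152.7, 119.5]
orientation: [-3.099, -0.504, 0.002]
contact_force: [0.0, -0.4, 0.3]
opening: 40.1
```

Request:
apply_moves --deltas '[{"jaw": 147,"dx": -0.08,"dy": 0.113,"dz": -0.05,"twist": 0},{"jaw": 147,"dx": 0,"dy": 0,"dz": 0,"twist": 0},{"jaw": 255,"dx": 0,"dy": 0,"dz": 0,"twist": 0},{"jaw": 255,"dx": 0,"dy": 0,"dz": 0,"twist": 0},{"jaw": 255,"dx": 0,"dy": 0,"dz": 0,"twist": 0}]' --newtons 15

```text
time: 9.68
ee_pos: [489.1, -159.7, 123.2]
orientation: [3.101, 0.501, 0.002]
contact_force: [-0.2, 0.5, -0.3]
opening: 23.3
```

Request:
apply_moves --deltas '[{"jaw": 255,"dx": 0,"dy": 0,"dz": 0,"twist": 0},{"jaw": 255,"dx": 0,"dy": 0,"dz": 0,"twist": 0},{"jaw": 255,"dx": 0,"dy": 0,"dz": 0,"twist": 0},{"jaw": 255,"dx": 0,"dy": 0,"dz": 0,"twist": 0}]'

```text
time: 10.02
ee_pos: [488.7, -159.4, 122.6]
orientation: [-3.101, -0.502, -0.0]
contact_force: [0.2, -0.4, 0.3]
opening: 8.1
```

```bash
python3 -c "
from h import *
st();snap('wrist','w9');snap('side','side1')"
```

```text
[ 488.7 -159.4  122.6] psi 18.4 F [ 0.2 -0.4  0.3] Ftool [ 0.   0.4 -0.3] Tq [ 0.07  0.05 -0.01] op 8.094734890637675 t 10.0167 q [-0.48  0.16  1.77  0.    1.2   0.77]
```

Gripped: the opening is 8.1 mm, with TCP z 122.6, so eye_top is about 12.6 mm below the TCP. Now I'll lift out and carry.

Request:
apply_moves --deltas '[{"jaw": 255,"dx": 0,"dy": 0,"dz": -0.2,"twist": 0},{"jaw": 255,"dx": 0,"dy": 0,"dz": -0.4,"twist": 0},{"jaw": 255,"dx": 0,"dy": 0,"dz": -0.5,"twist": 0},{"jaw": 255,"dx": 0,"dy": 0,"dz": -0.6,"twist": 0},{"jaw": 255,"dx": 0,"dy": 0,"dz": -0.6,"twist": 0}]' --newtons 25

```text
time: 10.53
ee_pos: [488.2, -159.2, 215.3]
orientation: [-3.1, -0.502, 0.002]
contact_force: [0.4, -0.7, -1.4]
opening: 7.6
```

Request:
apply_moves --deltas '[{"jaw": 255,"dx": 0.12,"dy": -0.4,"dz": 0,"twist": 0},{"jaw": 255,"dx": 0.23,"dy": -0.76,"dz": 0,"twist": 0},{"jaw": 255,"dx": 0.23,"dy": -0.76,"dz": 0,"twist": 0},{"jaw": 255,"dx": 0.23,"dy": -0.76,"dz": 0,"twist": 0},{"jaw": 255,"dx": 0.23,"dy": -0.76,"dz": 0,"twist": 0}]'

```text
time: 10.95
ee_pos: [484.5, -14.6, 214.9]
orientation: [3.101, 0.501, 0.001]
contact_force: [1.2, -0.2, -1.2]
opening: 8.0
```

Request:
apply_moves --deltas '[{"jaw": 255,"dx": 0.23,"dy": -0.76,"dz": 0,"twist": 0},{"jaw": 255,"dx": 0.23,"dy": -0.76,"dz": 0,"twist": 0},{"jaw": 255,"dx": 0.23,"dy": -0.76,"dz": 0,"twist": 0},{"jaw": 255,"dx": 0.23,"dy": -0.76,"dz": 0,"twist": 0},{"jaw": 255,"dx": 0.12,"dy": -0.4,"dz": 0,"twist": 0}]'

```text
time: 11.37
ee_pos: [480.2, 131.0, 214.9]
orientation: [-3.099, -0.506, -0.001]
contact_force: [-0.4, 1.1, -1.0]
opening: 8.0
```

Request:
apply_moves --deltas '[{"jaw": 255,"dx": 0,"dy": 0,"dz": 0,"twist": -0.94},{"jaw": 255,"dx": 0,"dy": 0,"dz": 0,"twist": -0.94},{"jaw": 255,"dx": 0,"dy": 0,"dz": 0,"twist": -0.94},{"jaw": 255,"dx": 0,"dy": 0,"dz": 0,"twist": -0.94},{"jaw": 255,"dx": 0,"dy": 0,"dz": 0,"twist": -0.94}]'

```text
time: 11.78
ee_pos: [480.7, 128.1, 214.7]
orientation: [2.931, 1.129, -0.0]
contact_force: [-0.1, 1.2, -0.4]
opening: 7.9
```

Request:
apply_moves --deltas '[{"jaw": 255,"dx": 0,"dy": 0,"dz": 0,"twist": -0.94},{"jaw": 255,"dx": 0,"dy": 0,"dz": 0,"twist": -0.94},{"jaw": 255,"dx": 0,"dy": 0,"dz": 0,"twist": -0.94},{"jaw": 255,"dx": 0,"dy": 0,"dz": 0,"twist": -0.94},{"jaw": 255,"dx": 0,"dy": 0,"dz": 0,"twist": -0.94}]'

```text
time: 12.2
ee_pos: [480.7, 127.9, 214.8]
orientation: [-2.64, -1.702, 0.0]
contact_force: [-0.7, -0.0, -0.6]
opening: 7.9
```

```bash
python3 -c "
from h import *
st()"
```

```text
[480.7 127.9 214.8] psi 65.6 F [-0.7 -0.  -0.6] Ftool [-0.3 -0.7  0.6] Tq [-0.02 -0.09  0.02] op 7.929665102689375 t 12.2 q [ 0.09  0.03  1.72 -0.    1.39  0.51]
```

Request:
apply_moves --deltas '[{"jaw": 255,"dx": 0.32,"dy": -0.16,"dz": 0.1,"twist": 0},{"jaw": 255,"dx": 0.32,"dy": -0.16,"dz": 0.2,"twist": 0},{"jaw": 255,"dx": 0,"dy": 0,"dz": 0,"twist": 0},{"jaw": 255,"dx": 0,"dy": 0,"dz": 0,"twist": 0}]'

```text
time: 12.53
ee_pos: [479.3, 156.6, 202.2]
orientation: [-2.643, -1.699, 0.002]
contact_force: [0.0, -0.0, -0.6]
opening: 7.7
```

```bash
python3 -c "
from h import *
st()
a=snap('wrist','w10')['pixels'];b=snap('side','side2')['pixels']
A=cv2.resize(a[100:340,110:430],(480,360),interpolation=2);B=cv2.resize(b[130:240,180:290],(480,480),interpolation=2)[:,40:360]
C=np.zeros((480,800,3),np.uint8);C[:360,:480]=A;C[:,480:]=B
cv2.imwrite('pics/v10.png',C[:,:,::-1])
"
```

```text
[479.3 156.6 202.2] psi 65.5 F [ 0.  -0.  -0.6] Ftool [-0.   0.   0.6] Tq [-0.07 -0.01 -0.02] op 7.70799081966212 t 12.5333 q [ 0.14  0.06  1.71 -0.    1.37  0.57]
```

View pics/v10.png

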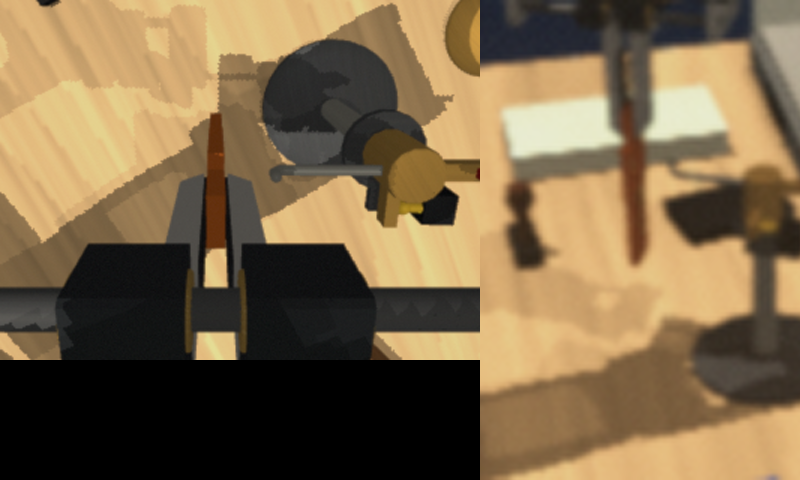

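The wrist view shows the hook arm level in the image at (277–395,172), so the yaw matches. The paddle is upright in the jaws, to the left of the tip at (277,173). I'll check the lateral offset of the tip against the eye.

```bash
python3 -c "
from h import *
w=load('w10');s=load('side2')
n=lambda u,v:((u+.5)/1.5-.5+110,(v+.5)/1.5-.5+100)
tp=n(277,173);ar=n(360,171)
T=atz(w,*tp,183);A=atz(w,*ar,173);st();print(T,A)
f=lambda u,v:((u-480+40+.5)/(480/110)-.5+180,(v+.5)/(480/110)-.5+130)
print('tip from side',atz(s,*f(673,163),183),'tri',tri([(w,*tp),(s,*f(673,163))]))
psi=np.radians(65.5);tx=np.array([np.cos(psi),np.sin(psi)]);ty=np.array([tx[1],-tx[0]])
for X in (T,A,np.array([508.8,142.7]),np.array([575.4,112.9])):
  d=X[:2]-[479.5,156.5];print('tool x',(d@tx).round(1),'y',(d@ty).round(1))
"
```

```text
[480.  156.1 202.8] psi 65.4 F [-0.3 -0.5 -1.1] Ftool [-0.6 -0.1  1.1] Tq [ 0.   -0.06  0.05] op 7.948755986890686 t 12.6333 q [ 0.14  0.06  1.71 -0.    1.37  0.57]
[509.71949402 147.29342922 183.        ] [550.25253683 125.78723814 173.        ]
tip from side [507.70541395 136.70606039 183.        ] tri [509.24426717 145.36331738 178.23297756]
tool x 4.2 y 31.3
tool x 1.4 y 77.1
tool x -0.4 y 32.4
tool x 0.1 y 105.3
```

Request:
apply_moves --deltas '[{"jaw": 255,"dx": 0.04,"dy": 0.1,"dz": 0,"twist": 0},{"jaw": 255,"dx": 0,"dy": 0.15,"dz": 0,"twist": 0},{"jaw": 255,"dx": 0,"dy": 0.15,"dz": 0,"twist": 0},{"jaw": 255,"dx": 0,"dy": 0.15,"dz": 0,"twist": 0},{"jaw": 255,"dx": 0,"dy": 0.15,"dz": 0,"twist": 0}]'

```text
time: 13.05
ee_pos: [506.9, 145.7, 202.6]
orientation: [2.644, 1.696, 0.0]
contact_force: [-0.1, -0.2, -0.6]
opening: 7.9
```

```bash
python3 -c "
from h import *
st()
"
```

```text
[506.9 145.7 202.6] psi 65.4 F [-0.1 -0.2 -0.6] Ftool [-0.2  0.   0.6] Tq [-0.02 -0.05  0.01] op 7.908911226535576 t 13.05 q [ 0.12  0.11  1.66 -0.    1.37  0.55]
```

Request:
apply_moves --deltas '[{"jaw": 255,"dx": 0,"dy": 0.15,"dz": 0,"twist": 0},{"jaw": 255,"dx": 0,"dy": 0.15,"dz": 0,"twist": 0},{"jaw": 255,"dx": 0,"dy": 0.15,"dz": 0,"twist": 0},{"jaw": 255,"dx": 0,"dy": 0.15,"dz": 0,"twist": 0},{"jaw": 255,"dx": 0,"dy": 0.08,"dz": 0,"twist": 0}]'

```text
time: 13.47
ee_pos: [531.5, 134.6, 202.4]
orientation: [2.644, 1.696, 0.0]
contact_force: [0.1, -0.2, -0.8]
opening: 7.7
```

```bash
python3 -c "
from h import *
st()
a=snap('wrist','w11')['pixels'];b=snap('side','side3')['pixels'];c=load('top2')
A=cv2.resize(a[100:340,110:430],(480,360),interpolation=2);B=cv2.resize(b[130:240,180:290],(480,480),interpolation=2)[:,100:420]
C=np.zeros((480,800,3),np.uint8);C[:360,:480]=A;C[:,480:]=B
cv2.imwrite('pics/v11.png',C[:,:,::-1])
"
```

```text
[531.5 134.6 202.4] psi 65.4 F [ 0.1 -0.2 -0.8] Ftool [-0.1  0.2  0.8] Tq [-0.03 -0.05  0.02] op 7.712562881761531 t 13.4667 q [ 0.09  0.15  1.61 -0.    1.38  0.52]
```

View pics/v11.png

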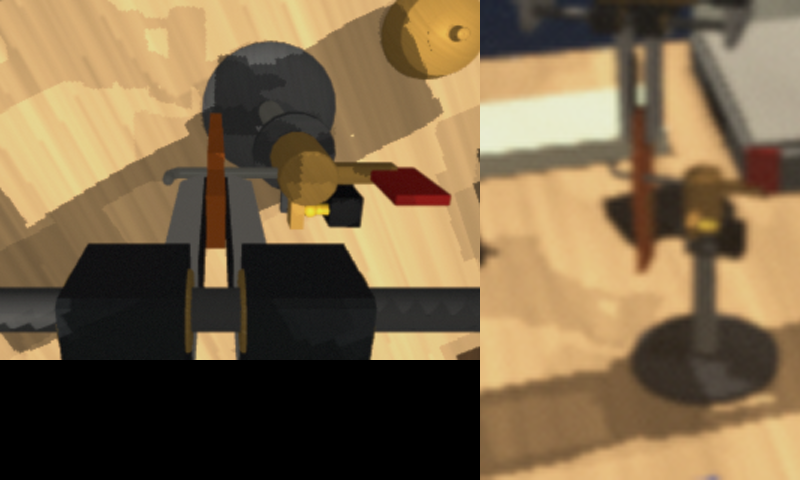

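The arm passes through the eye: the hook shows on both sides of the paddle at (165–300,175), and there is no contact force. I'll lower gently.

Request:
apply_moves --deltas '[{"jaw": 255,"dx": 0,"dy": 0,"dz": 0.1,"twist": 0},{"jaw": 255,"dx": 0,"dy": 0,"dz": 0.1,"twist": 0},{"jaw": 255,"dx": 0,"dy": 0,"dz": 0.1,"twist": 0},{"jaw": 255,"dx": 0,"dy": 0,"dz": 0.05,"twist": 0},{"jaw": 255,"dx": 0,"dy": 0,"dz": 0,"twist": 0}]'

```text
time: 13.98
ee_pos: [529.8, 135.1, 187.4]
orientation: [-2.643, -1.697, 0.003]
contact_force: [0.3, 0.5, -1.0]
opening: 7.6
```

Request:
apply_moves --deltas '[{"jaw": 255,"dx": 0,"dy": 0,"dz": 0.025,"twist": 0},{"jaw": 255,"dx": 0,"dy": 0,"dz": 0,"twist": 0}]'

```text
time: 14.15
ee_pos: [530.6, 135.1, 187.4]
orientation: [-2.644, -1.697, 0.0]
contact_force: [-0.3, 0.5, -1.1]
opening: 7.7
```

```bash
python3 -c "
from h import *
st()
"
```

```text
[530.6 135.1 187.4] psi 65.4 F [-0.3  0.5 -1.1] Ftool [ 0.3 -0.5  1.1] Tq [-0.04 -0.02 -0.06] op 7.748261885636536 t 14.15 q [0.09 0.16 1.63 0.   1.35 0.52]
```

Request:
apply_moves --deltas '[{"jaw": 255,"dx": 0,"dy": 0,"dz": 0.02,"twist": 0},{"jaw": 255,"dx": 0,"dy": 0,"dz": 0,"twist": 0}]'

```text
time: 14.32
ee_pos: [530.8, 135.0, 186.7]
orientation: [2.644, 1.697, 0.0]
contact_force: [0.3, 0.7, -0.6]
opening: 7.7
```

Request:
apply_moves --deltas '[{"jaw": 255,"dx": 0,"dy": 0,"dz": 0.02,"twist": 0},{"jaw": 255,"dx": 0,"dy": 0,"dz": 0,"twist": 0}]'

```text
time: 14.48
ee_pos: [530.7, 135.0, 185.8]
orientation: [-2.644, -1.697, 0.0]
contact_force: [0.3, 0.3, -0.2]
opening: 8.0
```

Request:
apply_moves --deltas '[{"jaw": 255,"dx": 0,"dy": 0,"dz": 0.02,"twist": 0},{"jaw": 255,"dx": 0,"dy": 0,"dz": 0,"twist": 0}]'

```text
time: 14.65
ee_pos: [530.9, 135.1, 185.4]
orientation: [2.644, 1.697, 0.001]
contact_force: [-0.1, -0.8, 1.3]
opening: 7.7
```

```bash
python3 -c "
from h import *
st()
r.grab_frame('wrist');st();r.grab_frame('wrist');st()
"
```

```text
[530.9 135.1 185.4] psi 65.4 F [-0.1 -0.8  1.3] Ftool [-0.8  0.2 -1.3] Tq [0.05 0.05 0.02] op 7.656539751894764 t 14.65 q [0.09 0.17 1.63 0.   1.34 0.52]
[530.9 135.1 185.4] psi 65.4 F [-0.4  0.   1.3] Ftool [-0.1 -0.4 -1.3] Tq [-0.    0.06  0.02] op 7.885856070551911 t 14.7 q [0.09 0.17 1.63 0.   1.34 0.52]
[530.8 135.  185.4] psi 65.4 F [0.  0.4 1.6] Ftool [ 0.3 -0.1 -1.6] Tq [-0.01  0.08 -0.02] op 7.6449858882777955 t 14.75 q [0.09 0.17 1.63 0.   1.34 0.52]
```

It rests on the arm, with Fz changed by about +2.3 N at the expected height. Releasing.

Request:
apply_moves --deltas '[{"jaw": 228,"dx": 0,"dy": 0,"dz": 0,"twist": 0},{"jaw": 222,"dx": 0,"dy": 0,"dz": 0,"twist": 0},{"jaw": 215,"dx": 0,"dy": 0,"dz": 0,"twist": 0},{"jaw": 205,"dx": 0,"dy": 0,"dz": 0,"twist": 0},{"jaw": 190,"dx": 0,"dy": 0,"dz": 0,"twist": 0}]'

```text
time: 15.17
ee_pos: [530.7, 135.0, 184.9]
orientation: [-2.644, -1.697, 0.0]
contact_force: [-0.1, 1.2, -0.4]
opening: 21.7
```

Request:
apply_moves --deltas '[{"jaw": 185,"dx": 0,"dy": 0,"dz": 0,"twist": 0},{"jaw": 185,"dx": 0,"dy": 0,"dz": 0,"twist": 0},{"jaw": 185,"dx": 0,"dy": 0,"dz": 0,"twist": 0}]'

```text
time: 15.42
ee_pos: [530.7, 135.0, 185.0]
orientation: [-2.644, -1.697, -0.0]
contact_force: [-0.2, -0.0, 0.4]
opening: 25.9
```

```bash
python3 -c "
from h import *
st()
g=snap('wrist','w12')
for n in('w11','w12'):
  p=load(n)['pixels'].astype(int);m=(p[...,0]>90)&(p[...,1]<.5*p[...,0])&(p[...,2]<.3*p[...,0]);m[:,320:]=0
  ys,xs=np.nonzero(m[150:280,200:300]);print(n,len(xs),xs.mean()+200,ys.mean()+150,[ (y+150,int(xs[ys==y].min()+200),int(xs[ys==y].max()+200)) for y in range(20,120,10) if (ys==y).any()])
"
```

```text
[530.7 135.  185. ] psi 65.4 F [-0.2 -0.   0.4] Ftool [-0.1 -0.2 -0.4] Tq [-0.01 -0.   -0.05] op 25.934684661348953 t 15.4167 q [0.09 0.17 1.63 0.   1.34 0.52]
w11 537 253.45251396648044 232.81564245810057 [(180, 253, 255), (190, 251, 253), (210, 250, 257), (230, 248, 258), (240, 248, 259), (250, 248, 259), (260, 248, 258)]
w12 708 253.52542372881356 223.18644067796612 [(180, 251, 255), (190, 250, 256), (200, 250, 257), (210, 250, 257), (220, 249, 258), (230, 249, 258), (240, 249, 258), (250, 249, 258), (260, 249, 258)]
```

Request:
apply_moves --deltas '[{"jaw": 185,"dx": 0,"dy": 0,"dz": -0.2,"twist": 0},{"jaw": 185,"dx": 0,"dy": 0,"dz": -0.4,"twist": 0},{"jaw": 185,"dx": 0,"dy": 0,"dz": -0.6,"twist": 0},{"jaw": 185,"dx": 0,"dy": 0,"dz": -0.8,"twist": 0},{"jaw": 185,"dx": 0,"dy": 0,"dz": -0.5,"twist": 0}]'

```text
time: 15.88
ee_pos: [531.6, 135.1, 288.6]
orientation: [2.642, 1.696, 0.005]
contact_force: [1.0, -0.6, 0.9]
opening: 26.1
```

Request:
apply_moves --deltas '[{"jaw": 185,"dx": -0.9,"dy": -0.3,"dz": 0,"twist": 0},{"jaw": 185,"dx": -0.9,"dy": -0.3,"dz": 0,"twist": 0},{"jaw": 185,"dx": -0.9,"dy": -0.3,"dz": 0,"twist": 0},{"jaw": 185,"dx": -0.9,"dy": -0.3,"dz": 0,"twist": 0},{"jaw": 185,"dx": 0,"dy": 0,"dz": 0,"twist": 0}]'

```text
time: 16.3
ee_pos: [423.7, 21.0, 285.5]
orientation: [2.646, 1.69, -0.004]
contact_force: [0.5, 0.5, -0.2]
opening: 25.8
```

Request:
apply_moves --deltas '[{"jaw": 185,"dx": -0.9,"dy": -0.3,"dz": 0,"twist": 0},{"jaw": 185,"dx": -0.9,"dy": -0.3,"dz": 0,"twist": 0},{"jaw": 185,"dx": 0,"dy": 0,"dz": 0,"twist": 0}]'

```text
time: 16.55
ee_pos: [372.9, -34.4, 285.6]
orientation: [2.647, 1.689, -0.003]
contact_force: [0.1, 0.3, -0.5]
opening: 25.6
```

```bash
python3 -c "
from h import *
st()
t=snap('top','top3')['pixels'];b=snap('side','side4')['pixels']
A=cv2.resize(t[165:225,200:280],(480,360),interpolation=2);B=cv2.resize(b[140:250,200:310],(480,480),interpolation=2)[:,80:400]
C=np.zeros((600,800,3),np.uint8);C[:360,:480]=A;C[:480,480:]=B
C[362:600,:317]=cv2.resize(t,(317,238))
cv2.imwrite('pics/v12.png',C[:,:,::-1])
"
```

```text
[372.9 -34.4 285.6] psi 65.1 F [ 0.1  0.3 -0.5] Ftool [0.3 0.  0.5] Tq [-0.01 -0.05 -0.04] op 25.57514471927452 t 16.55 q [-0.32 -0.3   1.87 -0.    1.58  0.11]
```

The viewer limit is reached, so I'll check numerically.

```bash
python3 -c "
from h import *
P={n:load(n)['pixels'].astype(int) for n in('top2','top3','side0','side4')}
def c(p,m,box):
    y0,y1,x0,x1=box;ys,xs=np.nonzero(m(p[y0:y1,x0:x1]));return (len(xs),xs.mean()+x0,ys.mean()+y0) if len(xs) else None
red=lambda p:(p[...,0]>110)&(p[...,1]<50)&(p[...,2]<50)
yel=lambda p:(p[...,0]>120)&(p[...,1]>.78*p[...,0])&(p[...,2]<50)
ora=lambda p:(p[...,0]>110)&(p[...,1]<.6*p[...,0])&(p[...,1]>45)&(p[...,2]<.35*p[...,0])
blu=lambda p:(p[...,2]>100)&(p[...,0]<70)
grn=lambda p:(p[...,1]>90)&(p[...,0]<60)&(p[...,2]<80)
S=(165,225,205,280)
for n in('top2','top3'):print(n,'fin',c(P[n],red,S),'plunger',c(P[n],yel,(180,205,245,262)),'orange',c(P[n],ora,(185,225,205,245)),'blue',c(P[n],blu,(200,235,335,362)),'green',c(P[n],grn,(195,225,355,385)))
for n in('side0','side4'):print(n,'orange',c(P[n],ora,(150,225,220,262)),'blue',c(P[n],blu,(230,280,240,265)),'green',c(P[n],grn,(245,295,255,280)))
g=load('side4');t=load('top3')
a=np.radians(155.5);e=np.array([np.cos(a),np.sin(a)]);q=np.array([575.4,112.9])+48*e
for z in(211,173,142,73):print(z,'proj top',proj(t,[*q,z]).round(1),'side',proj(g,[*q,z]).round(1))
p=P['side4'];m=ora(p)
for y in range(150,215,4):
    xs=np.nonzero(m[y,215:262])[0]+215;print(y,(xs.min(),xs.max(),len(xs)) if len(xs) else None,end=' ')
"
```

```text
top2 fin (13, np.float64(245.3846153846154), np.float64(172.6153846153846)) plunger (13, np.float64(250.53846153846155), np.float64(190.0)) orange None blue None green None
top3 fin (13, np.float64(245.3846153846154), np.float64(172.6153846153846)) plunger (13, np.float64(250.53846153846155), np.float64(190.0)) orange (40, np.float64(231.1), np.float64(203.55)) blue (31, np.float64(350.19354838709677), np.float64(214.83870967741936)) green (25, np.float64(369.12), np.float64(208.64))
side0 orange (14, np.float64(257.42857142857144), np.float64(171.78571428571428)) blue (19, np.float64(251.73684210526315), np.float64(249.5263157894737)) green (1, np.float64(265.0), np.float64(256.0))
side4 orange (29, np.float64(239.75862068965517), np.float64(173.9310344827586)) blue (16, np.float64(252.375), np.float64(247.0625)) green (7, np.float64(261.85714285714283), np.float64(260.2857142857143))
211 proj top [230.4 202.1] side [239.9 159.4]
173 proj top [231.5 203.3] side [240.2 169.3]
142 proj top [232.3 204.2] side [240.5 177.1]
73 proj top [233.9 206.1] side [241.1 193.8]
150 None 154 None 158 None 162 (np.int64(239), np.int64(239), 1) 166 None 170 (np.int64(238), np.int64(239), 2) 174 (np.int64(240), np.int64(241), 2) 178 (np.int64(239), np.int64(241), 3) 182 None 186 None 190 None 194 (np.int64(240), np.int64(240), 1) 198 None 202 None 206 None 210 None 214 None
```

```bash
python3 -c "
from h import *
print(r.hand_in())"
```

```text
the job is handed in; nothing more can be done
None
```

The hook is pressed home on its catch, the orange paddle hangs on it, and the job is handed in at about 16.7 s of the 72 s. `hand_in` reports no verdict.

- **Catch:** I pushed the fin anticlockwise until it stopped. The force rose from about 4 N to 9–10 N while the plunger stayed put in the image. I measured about 4.8 mm of plunger travel against 5 mm for fully home.
- **Paddle:** I drew the orange paddle from the rack, passed its eye over the hook tip without contact, lowered it until it pressed with about 2.3 N, then opened the jaws and withdrew.
- **Last checks:** After release, the fin and plunger were at exactly the same pixels in the top view as before hanging. The orange paddle appeared within a pixel or two of where it should hang, upright in both the top and side views.
- **Not fully checked:** The 12-picture limit stopped me viewing the final image, so the last checks are by pixel measurement only. The blue and green paddles are still in place in the top view. In the side view their colour patches were too small to compare precisely with the start. I did not measure the other items on the counter.

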